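Ready a charger for a board swap and hold its lid open

TASK

The mechanic is about to swap the circuit board inside the charger case. Slide the tall spare board straight up out of the slotted rack and lower it gently, upright, into the empty pocket stand, and let go of it; then lift the lid of the charger case, which falls shut by itself, to 45 degrees and hold it there: finish while still holding the lid at that angle. Leave everything else on the bench, and the two short boards in the rack, alone.

Things in the scene. Friction and masses are not known exactly. Their poses are not given: they have to be found in the camera images.
- board: The tall spare circuit board, green, 4 mm thick (its x), 100 wide (y), 110 tall (z), 90 g. Along its top edge a grey puller bar 10 thick (x), 60 long (y), 14 tall, centred, top flush with the board's top. Origin: middle of the bottom edge. Starts upright in one of the rack's three slots, top 118 above the table. Dark chips on its -x face are for show.
- board_grip (a point): Centre of the board's puller bar, 103 mm above the board's bottom edge (starts 111 above the table).
- rack: Fixed board rack, 116 (x) x 126 (y), 60 mm high: base 8 thick, black comb walls up to 60 at both y ends, open in the middle. Three slots at x = -28, 0, +28, each 7 wide (x), 108 long (y), 52 deep; boards stand on the base, so one is free once raised 52. Origin: centre of underside. The boards' axes are the rack's at the start.
- small_board_a: Short green circuit board, 4 x 100 x 62 tall, no puller bar, standing in another slot of the rack (top 70 above the table). Not needed. Origin: middle of its bottom edge.
- small_board_b: As small_board_a, in the remaining slot.
- pocket: Fixed aluminium pocket stand: foot plate 90 (x) x 130 (y) mm and on it an open-topped pocket, 36 x 130 outside, 26 (x) x 120 (y) inside, rim 48 above the table, inner floor 5 above the table. A board let go in it leans a little against a long wall. Origin: centre of underside.
- case: Fixed grey steel charger case, 150 (x) x 200 (y), 85 mm high without the lid. Origin: centre of underside. The lid's hinge is at its +x side, the handle sticks out at -x.
- lid (a joint): Opening angle of the case's lid in rad: 0 closed (level), grows as the handle side rises, 0.785 is 45 degrees, stop at 1.3. About 0.6 kg, no catch and no stay: it falls shut from any angle. Lifting takes about 2 to 4 N at the handle.
- lid_handle (a point): Middle of the lid's handle: round steel bar 12 mm in diameter, 114 long, along the case's y, 89 above the table when shut, in the lid's plane, 45 in front of its front edge (39 clear gap), on two arms 52 either side of the middle, free underneath. Moves with the lid, 197 from the hinge axis. Pinched from above it can turn between the fingers.
- lid_hinge (a point): Middle of the lid's hinge axis (along the case's y) at the far upper edge of the case, 89 mm above the table. The lid plate is 152 x 204, 5 thick.
- wheel: Bystander: black rubber model car wheel lying flat, 63 across, 28 high. Origin: centre of underside.
- driver: Bystander: screwdriver lying on the table, 160 long.
- oil: Bystander: small bottle, 32 across, 60 high. Origin: centre of underside.
- screwbox: Bystander: open grey box 70 x 50, 22 high. Origin: centre of underside.
- spray: Bystander: can 44 across, 130 high, behind the case's hinge side. Origin: centre of underside.
- motor: Bystander: steel motor can, 36 across, 50 high, standing behind the rack. Origin: centre of underside.
Not all that is in view belongs to the job. What is shaped like the board but pink is not meant. Leave any orange look-alike of the pocket alone.

How it is judged:
On the way, in this order (a step that is already met when the one before it is completed fails the run):
1. the tall board is drawn up clear of the rack's slots, still upright and held by the fingers (z of board in the frame of rack above 0.061 m and angle between board's own z axis and vertical below 0.35 rad and contact force between the fingers and board above 0.5 N), for 0.1 s.
2. the tall board stands in the pocket, let go and at rest (z of board in the frame of pocket below 0.018 m and x of board in the frame of pocket between -0.016 and 0.016 m and y of board in the frame of pocket between -0.02 and 0.02 m and angle between board's own z axis and vertical below 0.75 rad and contact force between the fingers and board below 0.05 N and linear speed of board below 0.05 m/s), for 0.2 s.
At the end, for the whole second after the job is handed in: The lid is held still by the fingers (over 0.5 N between them) at 45 degrees, give or take 6, and the tall board stands in the pocket: its bottom edge on the pocket's floor within 13 mm, leaning less than 43 degrees, at rest and not touched by the fingers (all of step 2 and value of joint lid between 0.68 and 0.89 rad and velocity of joint lid between -0.05 and 0.05 rad/s and contact force between the fingers and lid above 0.5 N); the arm keeps its last pose, push and grip.
It fails at once if a bystander or short board is moved by more than 30 mm (distance of any of wheel, driver, oil, screwbox, spray, motor, small_board_a, small_board_b from where it was at the start of the episode above 0.03 m).
It fails at once if the tall board is dropped (moves at over 0.8 m/s outside the fingers) (contact force between the fingers and board below 0.01 N and linear speed of board above 0.8 m/s).
It fails at once if the lid is lifted before the tall board has left the rack's slots (value of joint lid above 0.3 rad and z of board in the frame of rack below 0.03 m and horizontal distance between board and rack below 0.05 m).
It also fails if it takes over 58 s, if anything falls off the work surface, if the arm or the gripper's body presses on something with over 40 N, if the wrist force passes 120 N, or if a joint passes its speed limit or range.

ROBOT

A 7-joint arm with a two-finger parallel gripper is mounted at the origin on the work surface. World frame = base frame: x ahead of the robot, y to its left, z up, the work surface at z = 0. Lengths are in m, angles in rad, forces in N, time in s.
With the tool pointing down it reaches from about 0.425 to 0.925 m from the base axis. Payload 6.8 kg.
Tool frame: the origin (TCP) lies on the centre line of the jaws, within the pads' length; the fingertips stand 25 mm ahead of it and the grasp point (between the pads) lies 6 mm ahead of it; z points along the fingers, y is the line along which they close (so a half turn about z gives the same grasp; the last joint's range is limited). The gripper opens to 85 mm and grips with 20 to 120 N. Pads are 22 mm wide; open, the fingers measure 114 mm over their backs; the gripper's body (76 mm by 85 mm) begins 54 mm behind the grasp point. The pads swing forward as they close: fully open they stand 13 mm farther back than shut.
Start: joints at [1.041, 0.477, 0.022, 1.555, -0.011, 1.109, -0.083], TCP at [0.276, -0.616, 0.235] pointing down, gripper open.
Joint ranges: [-2.96, 2.96], [-0.34, 2.1], [-1.41, 1.46], [0.24, 2.44], [-1.37, 4.51], [0.17, 1.92], [-2.96, 2.96]. Speed limits (rad/s): [2.39, 2.39, 3.14, 3.14, 3.14, 3.14, 3.14].

INTERFACE

Orientations are given as a rotation vector (axis times angle).
In Python, from bench import status, imaging, workorder gives the robot as it stands.
- The arm moves only by the tool send_rows, never from a script. Its argument "steps" is a list of rows, each an object of numbers: "dx", "dy", "dz": the shift along the tool's x, y, z in cm; "yaw": the turn about the tool's z in degrees; "gripper": the opening, from 0 (shut) to 1 (fully open). A call has 1 to 5 rows; each row is the pose to reach, as a shift and turn from the pose commanded when the call began, along the tool's axes at that moment; what a row does not reach only later rows make up. A row lasts 1/8 s, in which the tool goes at most 62.5 mm and 10.7 degrees, less where a joint would pass 70% of its speed; a pose out of reach is approached as far as the arm can. A call with a gripper value outside its range is refused whole. The fingers move at their own pace and stop on an object; "force" is the grip in N (left out, the last holds). Time passes only in rows, so rows that repeat a pose let the fingers close. It gives the time, the measured TCP pose, the force, the opening and the grip force at its end, in the units of the state.
- status.get_obs(): the state, without advancing time (a new reading comes with each control period).
- imaging.grab_frame(name): name is "scene" or "top"; returns a dict with "color" (420x560x3 uint8, red, green, blue), "depth" (420x560 float32, m along the optical axis (not along the pixel's ray), 0 where there is no reading), "K" (3x3 intrinsics, pixels), "k1" (the pictures are not rectified: a ray, as slopes to the right and down, at radius r is drawn at 1 + k1 r^2 times it, then the intrinsics apply), "R" (3x3) and "t" (3): a world point X has camera coordinates R X + t. Camera axes: x right, y down, z forward; pixel columns grow to the right and rows downward; lengths in m; the calibration is good to about 2 mm. A picture is of the moment at which its call begins.
- workorder.hand_in(): hands the job in; it is judged then, once.
The state is a dict: "clock": time; "joints": joint angles; "qvel": joint speeds; "tau": joint torques, N m; "tcp_pos": TCP position; "orientation": TCP orientation; "contact_force": force on the tool from outside, world axes, zero at the start; "moment": the same for the moment, N m; "grip_width": finger opening in m; "gripper_force": force on a finger pad.
Only numpy, scipy, OpenCV 4.12 (cv2) and the standard library are available. Lean on these libraries where they do the work, as an engineer would, in place of code of your own. Each camera call takes 0.05 s, during which the arm holds its last target. There are 200 camera calls.

## Working session

There is one attempt and no reset: what is moved stays moved. The work goes in short steps, Python scripts to look and compute and a tool call to move; the robot and the scene stay as the last step left them, time stands still between calls to the robot, and variables do not carry over. Pictures are saved under pics/ and viewed, at most 10 in all, crops included, and the job is handed in when it is done.

Besides the shell and the picture viewer there is one more tool, called after "Call:" by a JSON object that holds its "method" and its "body", one argument or row to a line. send_rows: Moves the arm, as the interface text tells. Its arguments: {"type":"object","properties":{"steps":{"type":"array"},"force":{"type":"number"}},"required":["steps"]}

```bash
ls; mkdir -p pics; cat > h.py <<'E'
import numpy as np, cv2, pickle
from scipy.spatial.transform import Rotation as Ro
def grab(n):
    from bench import imaging
    f=imaging.grab_frame(n); pickle.dump(f,open(f'{n}.pkl','wb')); return f
def load(n): return pickle.load(open(f'{n}.pkl','rb'))
def rays(f):
    K=f['K'];h,w=f['depth'].shape
    u,v=np.meshgrid(np.arange(w),np.arange(h))
    xd=(u-K[0,2])/K[0,0]; yd=(v-K[1,2])/K[1,1]
    x,y=xd.copy(),yd.copy()
    for _ in range(15):
        s=1+f['k1']*(x*x+y*y); x,y=xd/s,yd/s
    return np.dstack([x,y,np.ones_like(x)])
def cloud(f):
    P=rays(f)*f['depth'][...,None]
    W=(P-f['t'])@f['R']; W[f['depth']==0]=np.nan; return W
def plane(f,u,v,z):
    d=rays(f)[int(v),int(u)]@f['R']; c=-f['R'].T@f['t']
    return c+d*(z-c[2])/d[2]
E
python3 - <<'E'
from h import *
from bench import status
for n in('scene','top'):
    f=grab(n); cv2.imwrite(f'pics/{n}0.png',f['color'][...,::-1]); print(n,f['K'].tolist(),f['k1'],-f['R'].T@f['t'])
o=status.get_obs(); print({k:np.round(v,3).tolist() for k,v in o.items()})
E
```

```text
pics
scene [[490.39235954642595, 0.0, 273.9249949298996], [0.0, 490.39235954642595, 207.43140669093466], [0.0, 0.0, 1.0]] -0.01906146992813423 [1.08170778 0.58509226 0.95411149]
top [[424.8648632918809, 0.0, 279.5371219878483], [0.0, 424.8648632918809, 210.86346756272675], [0.0, 0.0, 1.0]] -0.026657726614798545 [0.47283359 0.03491904 1.2322663 ]
{'clock': 0.1, 'joints': [1.041, 0.478, 0.022, 1.556, -0.011, 1.109, -0.083], 'qvel': [0.002, -0.001, 0.0, -0.003, 0.001, 0.0, 0.001], 'tau': [0.005, -59.776, 1.614, -28.195, 0.013, 0.005, -0.0], 'tcp_pos': [0.276, -0.615, 0.234], 'orientation': [-3.07, -0.657, 0.001], 'contact_force': [-0.204, 0.39, 0.09], 'moment': [0.049, 0.067, 0.079], 'gripper_force': 0.0, 'grip_width': 0.085}
```

View pics/scene0.png

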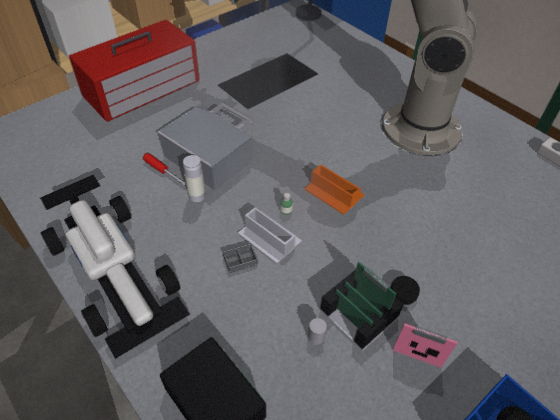

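View pics/top0.png

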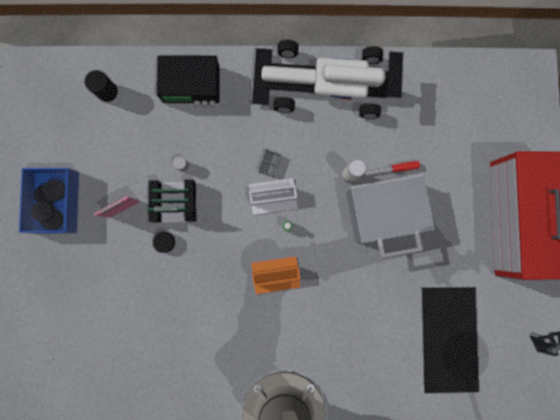

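The scene picture shows the rack (365,300) with green boards in it and the pink look-alike lying at (425,345). The white pocket is at (270,235), the orange look-alike at (335,188), and the case at (205,140) with its handle at (235,115). The top picture shows the rack at (172,201), pocket at (273,195), orange stand at (277,275), and case at (392,212) with its handle at the bottom (400,245). Next I'll measure them.

```bash
python3 - <<'E'
from h import *
f=load('top'); s=load('scene')
def proj(f,X):
    p=f['R']@np.array(X)+f['t'];x,y=p[:2]/p[2];k=1+f['k1']*(x*x+y*y);return f['K'][0,0]*x*k+f['K'][0,2],f['K'][1,1]*y*k+f['K'][1,2]
print('tcp px',proj(f,[.276,-.615,.235]),proj(s,[.276,-.615,.235]))
def rect(P,name):
    r=cv2.minAreaRect((P[:,:2]*1000).astype(np.float32)); print(name,len(P),np.round(r[0],1),np.round(r[1],1),round(r[2],1),'z',np.round(np.nanpercentile(P[:,2],[2,50,98])*1000,1))
for n,g in(('top',f),('scene',s)):
    W=cloud(g);c=g['color'];hsv=cv2.cvtColor(c,cv2.COLOR_RGB2HSV)
    X=W.reshape(-1,3)
    def sel(x0,x1,y0,y1,z0,z1): 
        return (W[...,0]>x0)&(W[...,0]<x1)&(W[...,1]>y0)&(W[...,1]<y1)&(W[...,2]>z0)&(W[...,2]<z1)
    rb=(.35,.65,.2,.42)
    if n=='top': print('table z',np.nanmedian(W[300:380,330:400,2]))
    rect(W[sel(*rb,.09,.14)],n+' tall'); rect(W[sel(*rb,.104,.13)],n+' bar')
    rect(W[sel(*rb,.062,.08)],n+' short tops'); rect(W[sel(*rb,.05,.064)],n+' rack top')
    pb=(.42,.6,-.06,.14)
    rect(W[sel(*pb,.04,.055)],n+' pocket rim'); rect(W[sel(.3,.75,-.55,-.15,.075,.1)],n+' case top')
f5=cv2.resize(f['color'][140:260,80:320],None,fx=3.3,fy=3.3,interpolation=cv2.INTER_CUBIC)
cv2.imwrite('pics/c1.png',f5[...,::-1])
s5=cv2.resize(s['color'][240:380,290:470],None,fx=4,fy=4,interpolation=cv2.INTER_CUBIC); cv2.imwrite('pics/c2.png',s5[...,::-1])
E
```

```text
tcp px (np.float64(545.9754663148025), np.float64(327.1393264081244)) (np.float64(220.64517100626307), np.float64(1.7349028124995414))
table z -0.00033876275400665707
top tall 160 [577.2 342.2] [159.9  25.3] 78.3 z [ 92.3 116.6 121.2]
top bar 141 [577. 342.] [158.9  24.7] 78.6 z [106.4 116.9 121.2]
top short tops 261 [593.7 335.6] [105.6 168.5] 1.3 z [62.  66.3 75.5]
top rack top 712 [595.3 334.8] [108.9 169.1] 1.2 z [51.6 59.1 63.6]
top pocket rim 74 [572.5  24.7] [135.3  52.2] 51.7 z [40.1 45.9 53.5]
top case top 4643 [ 575.7 -294.7] [262.8 208.4] 9.8 z [86.6 91.6 96.3]
scene tall 484 [579.1 343.7] [159.1  26. ] 78.5 z [ 90.9 111.1 119.8]
scene bar 330 [578.9 343.6] [159.   24.7] 79.1 z [104.8 115.4 119.9]
scene short tops 576 [597.1 336.4] [ 97.2 165.2] 4.8 z [62.1 68.1 79.3]
scene rack top 1282 [595.6 334.9] [109.8 168.7] 1.5 z [50.6 58.6 63.4]
scene pocket rim 95 [576.8  31.2] [126.9  44.9] 54.5 z [40.1 46.3 53.9]
scene case top 3527 [ 582.  -292.5] [272.5 209.7] 10.5 z [77.8 89.6 94.1]
```

View pics/c2.png

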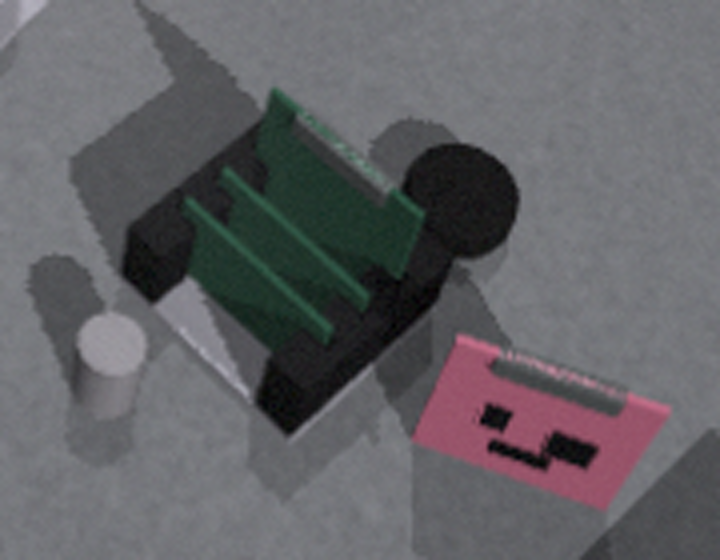

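View pics/c1.png

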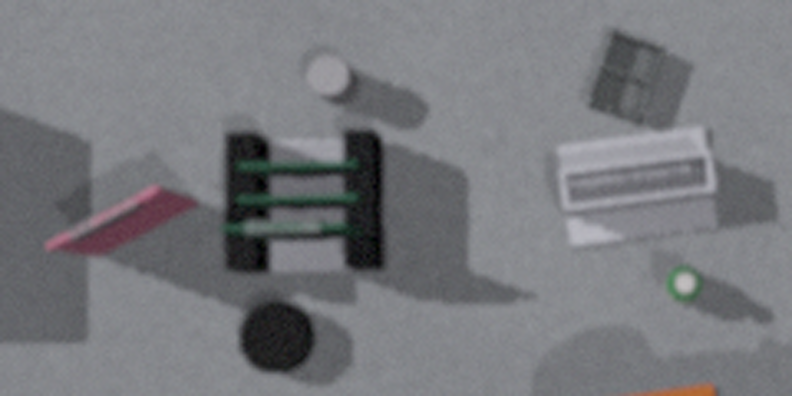

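Possible mix-ups in the top view: the tall green board (166,209), the short boards (172,200) and (172,190), and the pink leaning board (115,205). I choose (166,209), because it has the grey bar and its top is 118 high in depth. For the pocket, the white stand is at (273,195) and the orange one at (277,275); I choose white. The crops confirm both. Now the precise measurement.

```bash
python3 - <<'E'
from h import *
o=np.array([-3.07,-.657,.001]); print('tool axes cols',np.round(Ro.from_rotvec(o).as_matrix(),3).tolist())
for n in('top','scene'):
    g=load(n);W=cloud(g);hsv=cv2.cvtColor(g['color'],cv2.COLOR_RGB2HSV).astype(int);H,S,V=hsv[...,0],hsv[...,1],hsv[...,2]
    R=rays(g)@g['R'];c=-g['R'].T@g['t']
    def cast(m,z): 
        d=R[m];return c+d*((z-c[2])/d[:,2])[:,None]
    def box(x0,x1,y0,y1,z0,z1): return (W[...,0]>x0)&(W[...,0]<x1)&(W[...,1]>y0)&(W[...,1]<y1)&(W[...,2]>z0)&(W[...,2]<z1)
    def rect(P,name):
        if len(P)<5: return print(name,len(P))
        r=cv2.minAreaRect((P[:,:2]*1000).astype(np.float32));p=np.cov(P[:,:2].T);w,v=np.linalg.eigh(p);a=np.degrees(np.arctan2(v[1,1],v[0,1]))%180
        print(n,name,len(P),'mean',np.round(P.mean(0)*1000,1),'rect',np.round(r[0],1),np.round(r[1],1),round(r[2],1),'pca',round(a,1))
    green=(H>50)&(H<95)&(S>60)
    rb=(.38,.65,.22,.42)
    up=box(*rb,.1,.125)&~((H>150)&(S>60))
    rect(cast(up,.118),'tall'); rect(cast(up&(S<75),.118),'bar top')
    sh=box(*rb,.064,.078)&green
    k,lab=cv2.connectedComponents(sh.astype(np.uint8))
    for i in range(1,k):
        if (lab==i).sum()>15: rect(cast(lab==i,.070),'short')
    blk=box(*rb,.045,.068)&(V<45)
    rect(cast(blk,.06),'rack')
    pr=box(.4,.62,-.06,.14,.038,.056)&(S<50); rect(W[pr],'pocket rim raw'); rect(cast(pr,.048),'rim cast')
    k,lab=cv2.connectedComponents(pr.astype(np.uint8))
    for i in range(1,k):
        if (lab==i).sum()>15: rect(cast(lab==i,.048),' comp')
    ft=box(.4,.62,-.06,.14,.003,.02)&(V>150)&(S<50); rect(W[ft],'foot')
    ca=box(.3,.75,-.5,-.15,.08,.1);k,lab,st,_=cv2.connectedComponentsWithStats(ca.astype(np.uint8))
    i=1+st[1:,4].argmax();rect(cast(lab==i,.0915),'lid+handle')
    op=cv2.morphologyEx((lab==i).astype(np.uint8),cv2.MORPH_OPEN,np.ones((31,31)))>0; rect(cast(op,.0915),'lid plate')
    print(W[lab==i][:,2].mean())
s=cv2.resize(load('top')['color'][155:285,325:455],None,fx=4.5,fy=4.5,interpolation=cv2.INTER_CUBIC);cv2.imwrite('pics/c3.png',s[...,::-1])
E
```

```text
tool axes cols [[0.912, 0.409, -0.001], [0.409, -0.912, 0.002], [-0.0, -0.002, -1.0]]
top tall 139 mean [571.3 312.6 118. ] rect [575.9 336.9] [153.5  24.4] 78.7 pca 88.4
top bar top 126 mean [571.5 311.4 118. ] rect [576.2 338.4] [150.4  24.4] 78.7 pca 87.5
top short 22 mean [626.2 349.6  70. ] rect [626.2 349.6] [27.5  2.8] 89.9 pca 89.9
top short 25 mean [598.3 345.4  70. ] rect [598.6 343.6] [38.4  2.8] 89.9 pca 88.4
top rack 563 mean [594.  303.9  60. ] rect [594.9 310.4] [108.6 121.7] 0.7 pca 89.5
top pocket rim raw 144 mean [591.8  26.1  46.6] rect [568.8  28.5] [129.3 101.3] 89.6 pca 76.7
top rim cast 144 mean [591.6  26.1  48. ] rect [568.1  28.2] [129.1 101.1] 89.9 pca 76.8
top  comp 123 mean [602.5  32.2  48. ] rect [604.6  28.1] [129.1  28.2] 89.9 pca 94.6
top foot 81 mean [575.9  71.9   5.5] rect [575.8  75.6] [59.8 29.7] 56.2 pca 75.0
top lid+handle 4589 mean [ 565.3 -296.3   91.5] rect [ 548.3 -299.8] [207. 206.] 9.9 pca 100.6
lid plate 0
0.09165701553973434
scene tall 357 mean [576.9 316.2 118. ] rect [576.7 315. ] [ 18.4 103.5] 1.3 pca 90.6
scene bar top 248 mean [57
[... 281 characters left out ...]
[629.8 315.5] [ 7.2 99.6] 0.3 pca 90.8
scene rack 898 mean [604.7 331.1  60. ] rect [598.9 316. ] [113.9 126.5] 0.7 pca 101.1
scene pocket rim raw 249 mean [596.3  31.5  45.3] rect [571.7  29.4] [ 96.3 133.4] 0.1 pca 81.9
scene rim cast 249 mean [597.7  33.1  48. ] rect [572.8  32.4] [136.2 102.1] 89.6 pca 80.1
scene  comp 26 mean [531.2  -7.1  48. ] rect [531.8  -7.6] [14.1 17.1] 38.1 pca 126.1
scene  comp 222 mean [605.8  38.1  48. ] rect [608.1  32.1] [136.2  31.5] 89.6 pca 94.0
scene foot 65 mean [564.4  46.5   8.4] rect [569.4  43.1] [99.5 86.9] 86.9 pca 64.6
scene lid+handle 3285 mean [ 568.1 -287.7   91.5] rect [ 550.5 -292.6] [209.1 209. ] 9.6 pca 93.0
lid plate 0
0.08969481541089593
```

View pics/c3.png

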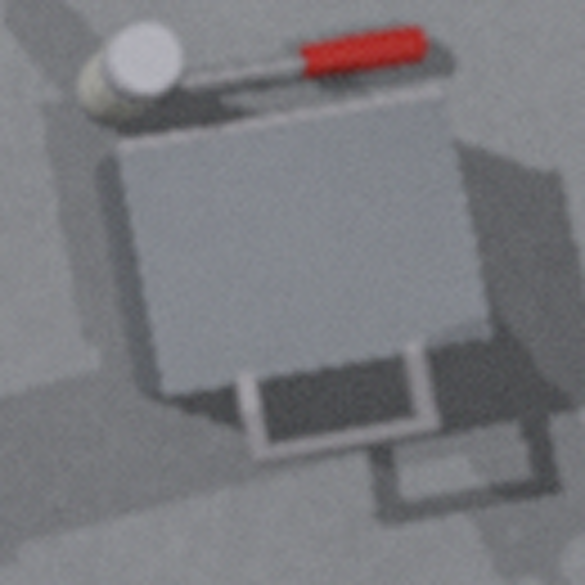

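```bash
python3 - <<'E'
from h import *
g=load('top');W=cloud(g)
for col in(262,273,286):
    print(col,[(r,int(g['color'][r,col].mean()),int(W[r,col,0]*1000),int(W[r,col,2]*1000)) for r in range(174,218)])
C=lambda x,y:(80+x/3.3,140+y/3.3)
s=cv2.resize(g['color'][170:220,240:305],None,fx=11,fy=11,interpolation=cv2.INTER_NEAREST)
t=load('scene');s2=cv2.resize(t['color'][200:265,230:310],None,fx=8,fy=8,interpolation=cv2.INTER_NEAREST)
s2=cv2.copyMakeBorder(s2,0,30,0,75,cv2.BORDER_CONSTANT)[:550,:715]
cv2.imwrite('pics/c4.png',cv2.resize(np.vstack([s,s2[:,:715]]),None,fx=.55,fy=.55,interpolation=cv2.INTER_AREA)[...,::-1])
H=lambda x,y:(325+x/4.5-.4,155+y/4.5-.4)
for nm,p,z in(('hL',(258,452),.092),('hR',(435,423),.092),('TL',(118,148),.0915),('TR',(440,90),.0915),('BR',(490,330),.0915),('BL',(162,393),.0915)):
    u,v=H(*p);print(nm,np.round(plane(g,round(u),round(v),z)*1000,1))
E
```

```text
Traceback (most recent call last):
ValueError: cannot convert float NaN to integer
```

```bash
python3 - <<'E'
from h import *
g=load('top');W=np.nan_to_num(cloud(g))
for col in(262,273,286):
    print(col,[(r,int(g['color'][r,col].mean()),int(W[r,col,0]*1000),int(W[r,col,2]*1000)) for r in range(176,216)])
s=cv2.resize(g['color'][170:220,240:305],None,fx=11,fy=11,interpolation=cv2.INTER_NEAREST)
t=load('scene');s2=cv2.resize(t['color'][200:265,230:310],None,fx=8,fy=8,interpolation=cv2.INTER_NEAREST)
s2=cv2.copyMakeBorder(s2,0,30,0,75,cv2.BORDER_CONSTANT)[:550,:715]
cv2.imwrite('pics/c4.png',cv2.resize(np.vstack([s,s2]),None,fx=.54,fy=.54,interpolation=cv2.INTER_AREA)[...,::-1])
H=lambda x,y:(325+x/4.5-.4,155+y/4.5-.4)
for nm,p,z in(('hL',(258,452),.092),('hR',(435,423),.092),('TL',(118,148),.0915),('TR',(440,90),.0915),('BR',(490,330),.0915),('BL',(162,393),.0915)):
    u,v=H(*p);print(nm,np.round(plane(g,round(u),round(v),z)*1000,1))
E
```

```text
262 [(176, 140, 675, -1), (177, 141, 671, 0), (178, 140, 669, -6), (179, 136, 665, 0), (180, 138, 0, 0), (181, 143, 659, 0), (182, 164, 656, 6), (183, 178, 652, 12), (184, 177, 650, 0), (185, 166, 647, 1), (186, 163, 644, 4), (187, 162, 641, 2), (188, 163, 638, 5), (189, 170, 629, 49), (190, 171, 627, 45), (191, 144, 625, 40), (192, 117, 625, 17), (193, 132, 623, 8), (194, 141, 621, 5), (195, 135, 618, 4), (196, 116, 615, 3), (197, 108, 612, 1), (198, 109, 609, 2), (199, 123, 606, 6), (200, 147, 599, 46), (201, 160, 595, 51), (202, 145, 593, 41), (203, 124, 594, 11), (204, 124, 591, 3), (205, 134, 588, 7), (206, 135, 585, 5), (207, 140, 582, 7), (208, 154, 580, 6), (209, 169, 577, 2), (210, 180, 574, 4), (211, 184, 571, 9), (212, 176, 568, 5), (213, 151, 566, 0), (214, 130, 563, -1), (215, 132, 560, -1)]
273 [(176, 81, 671, 17), (177, 95, 671, 0), (178, 119, 669, -2), (179, 137, 665, 0), (180, 150, 663, -3), (181, 167, 659, 5), (182, 173, 656, 2), (183, 168, 653, 3), (184, 160, 649, 7), (185, 157, 647, 2), (186, 159, 644, 6), (187, 164, 641, 1), (188, 165, 632, 46), (189, 152, 630, 4
[... 800 characters left out ...]
189, 116, 634, 10), (190, 127, 632, 5), (191, 135, 630, 2), (192, 125, 626, 4), (193, 112, 624, 0), (194, 108, 621, 1), (195, 109, 617, 5), (196, 120, 615, 1), (197, 147, 607, 46), (198, 156, 604, 46), (199, 138, 603, 33), (200, 115, 603, 5), (201, 118, 600, 8), (202, 128, 597, 5), (203, 130, 594, 4), (204, 132, 591, 3), (205, 132, 588, 4), (206, 135, 585, 3), (207, 134, 583, 3), (208, 135, 579, 9), (209, 131, 577, 4), (210, 122, 574, 0), (211, 130, 571, 0), (212, 137, 568, 0), (213, 138, 566, -2), (214, 136, 563, -2), (215, 131, 560, 0)]
hL [ 445.1 -264.2   92. ]
hR [ 460.6 -370.8   92. ]
TL [ 629.4 -183.6   91.5]
TR [ 662.5 -380.    91.5]
BR [ 517.2 -405.7   91.5]
BL [ 480.2 -208.1   91.5]
```

View pics/c4.png

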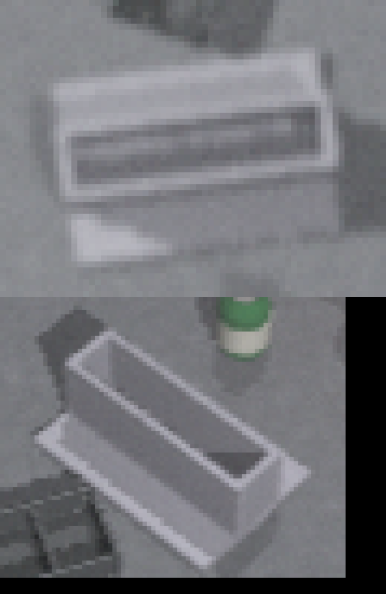

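Measured: tall board at (572,313) mm in the rack (yaw ≈ 1°, top 118 matches). Pocket centre is (616,30) with yaw 6.5°; its foot measures 91 and its rim 36 wide, which match. Handle is (455,-314) with yaw 9.7°, and handle to hinge is ≈197, which matches. Starting to move.

Call:
{"method": "send_rows", "body": {
  "steps": [
    {"dx": 4, "dy": -4.6, "dz": -1, "yaw": -10, "gripper": 1},
    {"dx": 8, "dy": -9.1, "dz": -1, "yaw": -20, "gripper": 1},
    {"dx": 12, "dy": -13.7, "dz": -1, "yaw": -30, "gripper": 1},
    {"dx": 16, "dy": -18.2, "dz": -1, "yaw": -40, "gripper": 1},
    {"dx": 20, "dy": -22.7, "dz": -1, "yaw": -50, "gripper": 1}
  ]
}}

```text
clock: 0.72
tcp_pos: [0.366, -0.3248, 0.2444]
orientation: [-2.501, -1.901, 0.0]
contact_force: [2.1, -1.0, 0.4]
grip_width: 0.0857
gripper_force: 0.0
```

```bash
cat > go.py <<'E'
import sys; from h import *
from bench import status
o=status.get_obs();R=Ro.from_rotvec(o['orientation']).as_matrix();p=np.array(o['tcp_pos'])
h=np.degrees(np.arctan2(R[1,0],R[0,0]))
print('t',round(o['clock'],2),'tcp',np.round(p*1000,1),'head',round(h,2),'tilt',round(R[2,2],4),'w',round(o['grip_width']*1000,1),'gf',round(o['gripper_force'],1),'F',np.round(o['contact_force'],1),'j',np.round(o['joints'],2))
if len(sys.argv)>4:
    t=np.array([float(a) for a in sys.argv[1:4]])/1000;d=R.T@(t-p)*100
    print('dx dy dz',np.round(d,2),'yaw',round(-(float(sys.argv[4])-h),1))
E
python3 go.py 572 313 200 90.9
```

```text
t 0.72 tcp [ 366.  -324.8  244.4] head 74.49 tilt -1.0 w 85.7 gf 0.0 F [ 2.1 -1.   0.4] j [ 0.84  0.18 -0.27  1.96  0.06  1.01  0.27]
dx dy dz [66.97  2.79  4.43] yaw -16.4
```

Call:
{"method": "send_rows", "body": {
  "steps": [
    {"dx": 6, "dy": 0.3, "yaw": -4},
    {"dx": 12, "dy": 0.6, "yaw": -8},
    {"dx": 18, "dy": 0.8, "yaw": -12},
    {"dx": 24, "dy": 1.1, "yaw": -16.4},
    {"dx": 30, "dy": 1.3, "yaw": -16.4}
  ]
}}

```text
validation failed for argument at $.st...
```

```bash
python3 go.py 572 313 200 90.9
```

```text
t 0.72 tcp [ 366.  -324.8  244.4] head 74.49 tilt -1.0 w 85.7 gf 0.0 F [ 2.1 -1.   0.4] j [ 0.84  0.18 -0.27  1.96  0.06  1.01  0.27]
dx dy dz [66.97  2.79  4.43] yaw -16.4
```

Every row needs all of the fields, so I'm resending with them filled in.

Call:
{"method": "send_rows", "body": {
  "steps": [
    {"dx": 6, "dy": 0.3, "dz": 0, "yaw": -4, "gripper": 1},
    {"dx": 12, "dy": 0.6, "dz": 0, "yaw": -8, "gripper": 1},
    {"dx": 18, "dy": 0.8, "dz": 0, "yaw": -12, "gripper": 1},
    {"dx": 24, "dy": 1.1, "dz": 0, "yaw": -16.4, "gripper": 1},
    {"dx": 30, "dy": 1.3, "dz": 0, "yaw": -16.4, "gripper": 1}
  ]
}}

```text
clock: 1.35
tcp_pos: [0.4604, -0.0401, 0.2445]
orientation: [2.21, 2.233, -0.0]
contact_force: [2.1, 0.2, -0.3]
grip_width: 0.0852
gripper_force: 0.0
```

```bash
python3 go.py 572 313 200 90.9
```

```text
t 1.35 tcp [460.4 -40.1 244.5] head 90.59 tilt -1.0 w 85.2 gf 0.0 F [ 2.1  0.2 -0.3] j [ 0.45  0.15 -0.55  2.    0.09  1.01 -0.13]
dx dy dz [35.19 11.52  4.44] yaw -0.3
```

Call:
{"method": "send_rows", "body": {
  "steps": [
    {"dx": 5.5, "dy": 2, "dz": 0, "yaw": 0, "gripper": 1},
    {"dx": 11, "dy": 4, "dz": 0, "yaw": 0, "gripper": 1},
    {"dx": 16.5, "dy": 6, "dz": 0, "yaw": 0, "gripper": 1},
    {"dx": 22, "dy": 8, "dz": 0, "yaw": 0, "gripper": 1},
    {"dx": 27, "dy": 9.5, "dz": 1, "yaw": -0.3, "gripper": 1}
  ]
}}

```text
clock: 1.98
tcp_pos: [0.5535, 0.2312, 0.2347]
orientation: [2.204, 2.238, 0.002]
contact_force: [0.2, -1.5, 0.0]
grip_width: 0.0853
gripper_force: 0.0
```

```bash
python3 go.py 572 313 180 90.9
```

```text
t 1.98 tcp [553.5 231.2 234.7] head 90.87 tilt -1.0 w 85.3 gf 0.0 F [ 0.2 -1.5  0. ] j [-0.02  0.43 -0.64  1.71  0.28  1.1  -0.72]
dx dy dz [8.15 1.97 5.47] yaw -0.0
```

Call:
{"method": "send_rows", "body": {
  "steps": [
    {"dx": 4, "dy": 1, "dz": 0, "yaw": 0, "gripper": 1},
    {"dx": 8.1, "dy": 1.95, "dz": 2, "yaw": 0, "gripper": 1},
    {"dx": 8.1, "dy": 1.95, "dz": 5.5, "yaw": 0, "gripper": 1},
    {"dx": 8.1, "dy": 1.95, "dz": 5.5, "yaw": 0, "gripper": 0.7},
    {"dx": 8.1, "dy": 1.95, "dz": 5.5, "yaw": 0, "gripper": 0.7}
  ]
}}

```text
clock: 2.6
tcp_pos: [0.5714, 0.3099, 0.1804]
orientation: [2.205, 2.237, 0.001]
contact_force: [0.5, -1.0, 0.4]
grip_width: 0.0599
gripper_force: 0.0
```

```bash
python3 go.py 572 313 117 90.9; python3 - <<'E'
from h import *
f=grab('scene'); cv2.imwrite('pics/s1.png',cv2.resize(f['color'][180:400,250:530],None,fx=2.5,fy=2.5,interpolation=cv2.INTER_CUBIC)[...,::-1])
E
```

```text
t 2.6 tcp [571.4 309.9 180.4] head 90.81 tilt -1.0 w 59.9 gf 0.0 F [ 0.5 -1.   0.4] j [-0.16  0.56 -0.61  1.64  0.36  1.06 -0.86]
dx dy dz [0.3  0.06 6.34] yaw -0.1
```

View pics/s1.png

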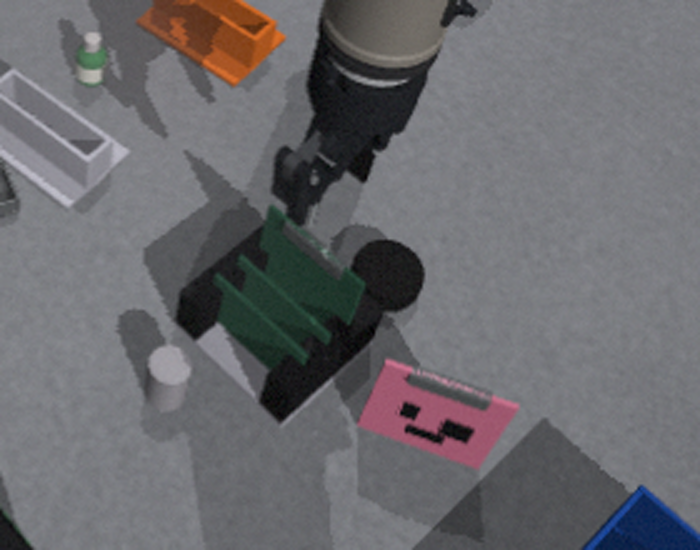

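The picture shows the open fingers above the board's bar (bar at 315,240 in the crop) and clear of the wheel and short boards. I'll descend and close.

Call:
{"method": "send_rows", "body": {
  "steps": [
    {"dx": 0.3, "dy": 0.06, "dz": 3, "yaw": 0, "gripper": 0.7},
    {"dx": 0.3, "dy": 0.06, "dz": 5.5, "yaw": 0, "gripper": 0.7},
    {"dx": 0.3, "dy": 0.06, "dz": 6.4, "yaw": 0, "gripper": 0.7},
    {"dx": 0.3, "dy": 0.06, "dz": 6.4, "yaw": 0, "gripper": 0.3},
    {"dx": 0.3, "dy": 0.06, "dz": 6.4, "yaw": 0, "gripper": 0.3}
  ],
  "force": 30
}}

```text
clock: 3.28
tcp_pos: [0.5723, 0.3139, 0.1171]
orientation: [2.205, 2.237, 0.004]
contact_force: [-0.0, 0.2, 0.6]
grip_width: 0.0258
gripper_force: 0.0
```

```bash
python3 go.py 572 313 117 90.9
```

```text
t 3.27 tcp [572.3 313.9 117.1] head 90.84 tilt -1.0 w 25.8 gf 0.0 F [-0.   0.2  0.6] j [-0.19  0.63 -0.58  1.68  0.41  0.95 -0.91]
dx dy dz [-0.09 -0.03  0.01] yaw -0.1
```

Call:
{"method": "send_rows", "body": {
  "steps": [
    {"dx": 0, "dy": 0, "dz": 0, "yaw": 0, "gripper": 0.1},
    {"dx": 0, "dy": 0, "dz": 0, "yaw": 0, "gripper": 0.05},
    {"dx": 0, "dy": 0, "dz": 0, "yaw": 0, "gripper": 0},
    {"dx": 0, "dy": 0, "dz": 0, "yaw": 0, "gripper": 0},
    {"dx": 0, "dy": 0, "dz": 0, "yaw": 0, "gripper": 0}
  ]
}}

```text
clock: 3.9
tcp_pos: [0.5722, 0.3139, 0.1168]
orientation: [2.204, 2.237, 0.003]
contact_force: [0.0, -0.7, 6.2]
grip_width: 0.0087
gripper_force: 30.0
```

```bash
python3 go.py 572 313 117 90.9
```

```text
t 3.9 tcp [572.2 313.9 116.8] head 90.86 tilt -1.0 w 8.7 gf 30.0 F [ 0.  -0.7  6.2] j [-0.19  0.63 -0.58  1.68  0.41  0.95 -0.91]
dx dy dz [-0.09 -0.02 -0.02] yaw -0.0
```

Call:
{"method": "send_rows", "body": {
  "steps": [
    {"dx": 0, "dy": 0, "dz": -1, "yaw": 0, "gripper": 0},
    {"dx": 0, "dy": 0, "dz": -2.5, "yaw": 0, "gripper": 0},
    {"dx": 0, "dy": 0, "dz": -4.5, "yaw": 0, "gripper": 0},
    {"dx": 0, "dy": 0, "dz": -6.5, "yaw": 0, "gripper": 0},
    {"dx": 0, "dy": 0, "dz": -8.5, "yaw": 0, "gripper": 0}
  ]
}}

```text
clock: 4.53
tcp_pos: [0.5716, 0.3136, 0.2024]
orientation: [2.204, 2.238, 0.001]
contact_force: [0.2, 0.1, -0.7]
grip_width: 0.0083
gripper_force: 29.3
```

Call:
{"method": "send_rows", "body": {
  "steps": [
    {"dx": 0, "dy": 0, "dz": 0, "yaw": 0, "gripper": 0},
    {"dx": 0, "dy": 0, "dz": 0, "yaw": 0, "gripper": 0}
  ]
}}

```text
clock: 4.78
tcp_pos: [0.5712, 0.3131, 0.2001]
orientation: [2.205, 2.238, -0.001]
contact_force: [-0.3, -0.6, -1.3]
grip_width: 0.0088
gripper_force: 29.3
```

```bash
python3 go.py 616 30 200 96.4; python3 - <<'E'
from h import *
f=grab('scene'); cv2.imwrite('pics/s2.png',cv2.resize(f['color'][160:400,230:510],None,fx=2.5,fy=2.5,interpolation=cv2.INTER_CUBIC)[...,::-1])
E
```

```text
t 4.78 tcp [571.2 313.1 200.1] head 90.86 tilt -1.0 w 8.8 gf 29.3 F [-0.3 -0.6 -1.3] j [-0.16  0.54 -0.62  1.62  0.34  1.09 -0.86]
dx dy dz [-28.37   4.05   0.03] yaw -5.5
```

View pics/s2.png

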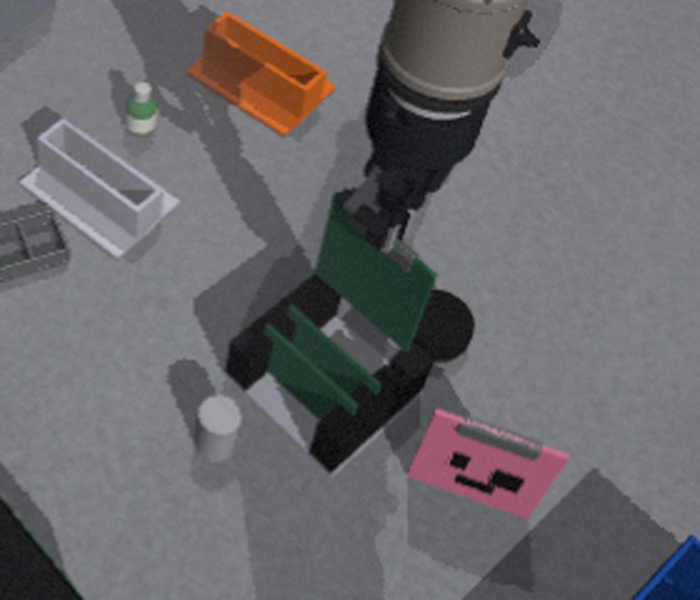

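The picture shows the tall board held upright above the rack (375,265 in the crop), with both short boards still in their slots. I'll carry it toward the pocket and refine the pocket centre from both views.

Call:
{"method": "send_rows", "body": {
  "steps": [
    {"dx": -4, "dy": 0.6, "dz": 0, "yaw": 0, "gripper": 0},
    {"dx": -9, "dy": 1.3, "dz": 0, "yaw": -1.5, "gripper": 0},
    {"dx": -14, "dy": 2, "dz": 0, "yaw": -3, "gripper": 0},
    {"dx": -19, "dy": 2.8, "dz": 0, "yaw": -4.5, "gripper": 0},
    {"dx": -23, "dy": 3.4, "dz": 0, "yaw": -5.5, "gripper": 0}
  ]
}}

```text
clock: 5.45
tcp_pos: [0.6086, 0.0811, 0.1993]
orientation: [-2.095, -2.34, 0.003]
contact_force: [0.5, -0.0, 0.1]
grip_width: 0.0083
gripper_force: 29.3
```

```bash
python3 go.py 616 30 200 96.4; python3 - <<'E'
from h import *
import pickle
g=load('top')
P=lambda f,u,v,z:np.mean([[plane(f,a,b,z)*w for a,b,w in((int(u),int(v),(1-u%1)*(1-v%1)),(int(u)+1,int(v),(u%1)*(1-v%1)),(int(u),int(v)+1,(1-u%1)*(v%1)),(int(u)+1,int(v)+1,(u%1)*(v%1)))]],axis=0).sum(0)
print('top pocket',P(g,273.1,194.3,.048)*1000)
s=load('scene')
print('scene pocket',[np.round(P(s,u,v,.048)*1000,1) for u,v in((245.7,215),(255,208.8),(294.6,235.9),(285.6,244))], P(s,270.2,225.9,.048)*1000)
W=cloud(s);hsv=cv2.cvtColor(s['color'],cv2.COLOR_RGB2HSV).astype(int)
m=(hsv[...,0]>50)&(hsv[...,0]<95)&(hsv[...,1]>60)&(W[...,0]<.59)&(W[...,1]>.25)
Q=W[m];Q=Q[Q[:,2]>.075];print('board px',len(Q),np.round(np.percentile(Q,[1,50,99],axis=0)*1000,1))
E
```

```text
t 5.45 tcp [608.6  81.1 199.3] head 96.31 tilt -1.0 w 8.3 gf 29.3 F [ 0.5 -0.   0.1] j [ 0.22  0.48 -0.62  1.71  0.32  1.05 -0.39]
dx dy dz [-5.16  0.17 -0.06] yaw -0.1
top pocket [614.9742556   27.90946785  48.        ]
scene pocket [array([641. , -28.7,  48. ]), array([611.5, -29.9,  48. ]), array([591.8,  93. ,  48. ]), array([623.2,  97.4,  48. ])] [616.7388689   34.29167357  48.        ]
board px 1305 [[569.8 265.   92.7]
 [573.4 318.  144.1]
 [576.3 362.1 200.6]]
```

Call:
{"method": "send_rows", "body": {
  "steps": [
    {"dx": -3, "dy": 0.1, "dz": 0, "yaw": 0, "gripper": 0},
    {"dx": -5.1, "dy": 0.17, "dz": 0, "yaw": 0, "gripper": 0},
    {"dx": -5.1, "dy": 0.17, "dz": 0, "yaw": 0, "gripper": 0},
    {"dx": -5.1, "dy": 0.17, "dz": 1.5, "yaw": 0, "gripper": 0},
    {"dx": -5.1, "dy": 0.17, "dz": 3, "yaw": 0, "gripper": 0}
  ]
}}

```text
clock: 6.08
tcp_pos: [0.6156, 0.0354, 0.1693]
orientation: [-2.091, -2.343, -0.0]
contact_force: [-0.2, 0.6, -1.3]
grip_width: 0.009
gripper_force: 29.3
```

```bash
python3 go.py 616 31 115 96.4; python3 - <<'E'
from h import *
f=grab('top');s=grab('scene')
a=cv2.resize(f['color'][160:230,235:315],(400,350),interpolation=cv2.INTER_CUBIC);b=cv2.resize(s['color'][180:265,230:320],(400,378),interpolation=cv2.INTER_CUBIC)[:350]
cv2.imwrite('pics/s3.png',np.hstack([a,b])[...,::-1])
E
```

```text
t 6.08 tcp [615.6  35.4 169.3] head 96.52 tilt -1.0 w 9.0 gf 29.3 F [-0.2  0.6 -1.3] j [ 0.28  0.52 -0.6   1.73  0.34  1.   -0.32]
dx dy dz [-0.44 -0.01  5.43] yaw 0.1
```

View pics/s3.png

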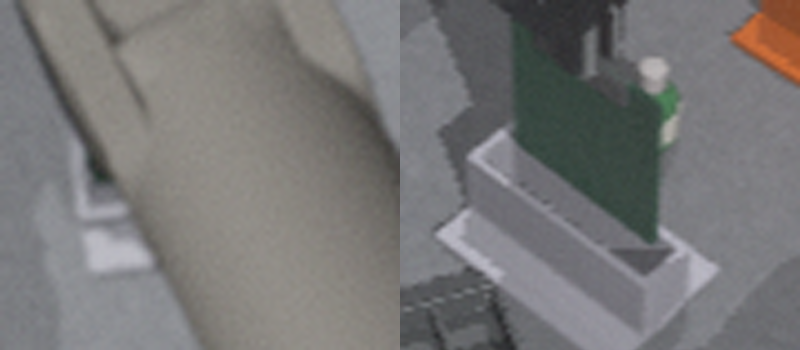

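The scene view shows the board's lower edge (515,140)–(657,240 in the crop) just above the pocket mouth and lined up with it. I'll lower it now.

Call:
{"method": "send_rows", "body": {
  "steps": [
    {"dx": -0.5, "dy": 0, "dz": 1, "yaw": 0, "gripper": 0},
    {"dx": -0.5, "dy": 0, "dz": 2, "yaw": 0, "gripper": 0},
    {"dx": -0.5, "dy": 0, "dz": 3, "yaw": 0, "gripper": 0},
    {"dx": -0.5, "dy": 0, "dz": 4, "yaw": 0, "gripper": 0},
    {"dx": -0.5, "dy": 0, "dz": 4.7, "yaw": 0, "gripper": 0}
  ]
}}

```text
clock: 6.8
tcp_pos: [0.6166, 0.0285, 0.1227]
orientation: [-2.094, -2.341, 0.001]
contact_force: [0.6, -0.7, -1.0]
grip_width: 0.0084
gripper_force: 29.3
```

Call:
{"method": "send_rows", "body": {
  "steps": [
    {"dx": 0, "dy": 0, "dz": 0.2, "yaw": 0, "gripper": 0},
    {"dx": 0, "dy": 0, "dz": 0.4, "yaw": 0, "gripper": 0},
    {"dx": 0, "dy": 0, "dz": 0.5, "yaw": 0, "gripper": 0}
  ]
}}

```text
clock: 7.18
tcp_pos: [0.617, 0.0285, 0.1187]
orientation: [2.094, 2.341, 0.001]
contact_force: [-0.5, 1.1, -1.8]
grip_width: 0.0088
gripper_force: 29.3
```

```bash
python3 go.py 616 31 115 96.4
```

```text
t 7.17 tcp [617.   28.5 118.7] head 96.36 tilt -1.0 w 8.8 gf 29.3 F [-0.5  1.1 -1.8] j [ 0.27  0.58 -0.57  1.77  0.38  0.91 -0.35]
dx dy dz [ 0.26 -0.07  0.37] yaw -0.0
```

Call:
{"method": "send_rows", "body": {
  "steps": [
    {"dx": 0, "dy": -0.1, "dz": 0.15, "yaw": 0, "gripper": 0},
    {"dx": 0, "dy": -0.1, "dz": 0.3, "yaw": 0, "gripper": 0},
    {"dx": 0, "dy": -0.1, "dz": 0.4, "yaw": 0, "gripper": 0},
    {"dx": 0, "dy": -0.1, "dz": 0.4, "yaw": 0, "gripper": 0}
  ]
}}

```text
clock: 7.68
tcp_pos: [0.6158, 0.0284, 0.1144]
orientation: [-2.095, -2.341, 0.0]
contact_force: [-0.4, -0.4, -0.8]
grip_width: 0.0087
gripper_force: 29.3
```

```bash
python3 go.py 616 31 112 96.4
```

```text
t 7.67 tcp [615.8  28.4 114.4] head 96.37 tilt -1.0 w 8.7 gf 29.3 F [-0.4 -0.4 -0.8] j [ 0.27  0.58 -0.57  1.77  0.38  0.9  -0.35]
dx dy dz [0.26 0.05 0.24] yaw -0.0
```

Call:
{"method": "send_rows", "body": {
  "steps": [
    {"dx": 0, "dy": 0, "dz": 0.1, "yaw": 0, "gripper": 0},
    {"dx": 0, "dy": 0, "dz": 0.2, "yaw": 0, "gripper": 0},
    {"dx": 0, "dy": 0, "dz": 0.25, "yaw": 0, "gripper": 0}
  ]
}}

```text
clock: 8.05
tcp_pos: [0.6173, 0.0286, 0.1137]
orientation: [2.093, 2.339, 0.004]
contact_force: [-0.7, -1.0, 9.9]
grip_width: 0.0086
gripper_force: 30.5
```

Call:
{"method": "send_rows", "body": {
  "steps": [
    {"dx": 0, "dy": 0, "dz": 0, "yaw": 0, "gripper": 0.13},
    {"dx": 0, "dy": 0, "dz": 0, "yaw": 0, "gripper": 0.16},
    {"dx": 0, "dy": 0, "dz": 0, "yaw": 0, "gripper": 0.2},
    {"dx": 0, "dy": 0, "dz": 0, "yaw": 0, "gripper": 0.24},
    {"dx": 0, "dy": 0, "dz": 0, "yaw": 0, "gripper": 0.28}
  ]
}}

```text
clock: 8.68
tcp_pos: [0.6158, 0.0284, 0.1119]
orientation: [-2.095, -2.341, -0.0]
contact_force: [-0.1, 0.3, 0.6]
grip_width: 0.0239
gripper_force: 0.0
```

Call:
{"method": "send_rows", "body": {
  "steps": [
    {"dx": 0, "dy": 0, "dz": 0, "yaw": 0, "gripper": 0.34},
    {"dx": 0, "dy": 0, "dz": 0, "yaw": 0, "gripper": 0.4},
    {"dx": 0, "dy": 0, "dz": 0, "yaw": 0, "gripper": 0.46},
    {"dx": 0, "dy": 0, "dz": 0, "yaw": 0, "gripper": 0.52},
    {"dx": 0, "dy": 0, "dz": 0, "yaw": 0, "gripper": 0.58}
  ]
}}

```text
clock: 9.3
tcp_pos: [0.6158, 0.0284, 0.112]
orientation: [-2.095, -2.341, 0.0]
contact_force: [-0.2, 0.2, -0.2]
grip_width: 0.0494
gripper_force: 0.0
```

Call:
{"method": "send_rows", "body": {
  "steps": [
    {"dx": 0, "dy": 0, "dz": 0, "yaw": 0, "gripper": 0.66},
    {"dx": 0, "dy": 0, "dz": 0, "yaw": 0, "gripper": 0.74},
    {"dx": 0, "dy": 0, "dz": 0, "yaw": 0, "gripper": 0.82},
    {"dx": 0, "dy": 0, "dz": 0, "yaw": 0, "gripper": 0.9},
    {"dx": 0, "dy": 0, "dz": 0, "yaw": 0, "gripper": 1}
  ]
}}

```text
clock: 9.93
tcp_pos: [0.6158, 0.0284, 0.112]
orientation: [2.095, 2.341, -0.0]
contact_force: [0.4, 0.8, -0.7]
grip_width: 0.0853
gripper_force: 0.0
```

```bash
python3 go.py 616 31 112 96.4; python3 - <<'E'
from h import *
s=grab('scene');W=cloud(s)
hsv=cv2.cvtColor(s['color'],cv2.COLOR_RGB2HSV).astype(int)
m=(hsv[...,0]>50)&(hsv[...,0]<95)&(hsv[...,1]>60)&(abs(W[...,0]-.61)<.09)&(abs(W[...,1]-.03)<.08)&(W[...,2]>.04)
Q=W[m]
for z in range(40,130,12):
    q=Q[(Q[:,2]*1000>=z)&(Q[:,2]*1000<z+12)]
    if len(q)>3: print(z,len(q),np.round(np.median(q,axis=0)*1000,1))
E
```

```text
t 9.93 tcp [615.8  28.4 112. ] head 96.37 tilt -1.0 w 85.3 gf 0.0 F [ 0.4  0.8 -0.7] j [ 0.27  0.58 -0.56  1.77  0.39  0.9  -0.36]
dx dy dz [0.26 0.05 0.  ] yaw -0.0
40 65 [615.   35.9  43.5]
52 27 [617.   40.6  57.2]
64 6 [614.5  57.7  67.4]
```

Call:
{"method": "send_rows", "body": {
  "steps": [
    {"dx": 0, "dy": 0, "dz": -0.6, "yaw": 0, "gripper": 1},
    {"dx": 0, "dy": 0, "dz": -1.4, "yaw": 0, "gripper": 1},
    {"dx": 0, "dy": 0, "dz": -2.6, "yaw": 0, "gripper": 1},
    {"dx": 0, "dy": 0, "dz": -5, "yaw": 0, "gripper": 1},
    {"dx": 0, "dy": 0, "dz": -9, "yaw": 0, "gripper": 1}
  ]
}}

```text
clock: 10.6
tcp_pos: [0.615, 0.0282, 0.2025]
orientation: [-2.094, -2.34, 0.002]
contact_force: [0.3, -0.0, -0.4]
grip_width: 0.0857
gripper_force: 0.0
```

```bash
python3 go.py 455 -314 200 99.7; python3 - <<'E'
from h import *
s=grab('scene');W=cloud(s)
hsv=cv2.cvtColor(s['color'],cv2.COLOR_RGB2HSV).astype(int)
m=(hsv[...,0]>50)&(hsv[...,0]<95)&(hsv[...,1]>60)&(abs(W[...,0]-.61)<.09)&(abs(W[...,1]-.03)<.08)&(W[...,2]>.04)
Q=W[m]
for z in range(40,130,12):
    q=Q[(Q[:,2]*1000>=z)&(Q[:,2]*1000<z+12)]
    if len(q)>3: print(z,len(q),np.round(np.median(q,axis=0)*1000,1))
cv2.imwrite('pics/s4.png',s['color'][80:300,150:400,::-1])
E
```

```text
t 10.6 tcp [615.   28.2 202.5] head 96.37 tilt -1.0 w 85.7 gf 0.0 F [ 0.3 -0.  -0.4] j [ 0.3   0.48 -0.61  1.7   0.31  1.06 -0.29]
dx dy dz [-32.23 -19.7    0.29] yaw -3.3
40 46 [618.1  12.2  43.5]
52 13 [616.7  51.2  55.6]
112 5 [621.2  -8.  113.7]
```

View pics/s4.png

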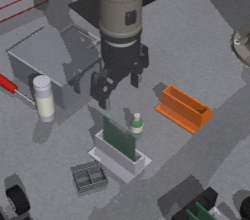

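The crop shows the board standing in the white pocket at about (118,140), with the gripper clear above it. Now on to the lid handle.

Call:
{"method": "send_rows", "body": {
  "steps": [
    {"dx": -5, "dy": -3, "dz": 0, "yaw": 0, "gripper": 0.6},
    {"dx": -10, "dy": -6, "dz": 0, "yaw": -1, "gripper": 0.6},
    {"dx": -15, "dy": -9.1, "dz": 0, "yaw": -2, "gripper": 0.6},
    {"dx": -20, "dy": -12.2, "dz": 0, "yaw": -3.3, "gripper": 0.6},
    {"dx": -25, "dy": -15.3, "dz": 0, "yaw": -3.3, "gripper": 0.6}
  ]
}}

```text
clock: 11.28
tcp_pos: [0.4908, -0.2387, 0.203]
orientation: [2.025, 2.4, 0.0]
contact_force: [1.2, -0.1, -0.7]
grip_width: 0.0512
gripper_force: 0.0
```

```bash
python3 go.py 455 -313 180 99.7; python3 - <<'E'
from h import *
s=grab('scene');W=cloud(s)
hsv=cv2.cvtColor(s['color'],cv2.COLOR_RGB2HSV).astype(int)
m=(hsv[...,0]>45)&(hsv[...,0]<95)&(hsv[...,1]>40)&(abs(W[...,0]-.61)<.09)&(abs(W[...,1]-.03)<.08)&(W[...,2]>.045)
Q=W[m]
for z in range(40,130,12):
    q=Q[(Q[:,2]*1000>=z)&(Q[:,2]*1000<z+12)]
    if len(q)>3: print(z,len(q),np.round(np.median(q,axis=0)*1000,1))
E
```

```text
t 11.28 tcp [ 490.8 -238.7  203. ] head 99.69 tilt -1.0 w 51.2 gf 0.0 F [ 1.2 -0.1 -0.7] j [ 0.81  0.36 -0.58  1.87  0.23  0.98  0.3 ]
dx dy dz [-6.72 -4.78  2.3 ] yaw -0.0
40 58 [617.9  28.3  48.3]
52 96 [618.2  30.7  58.3]
64 100 [617.7  30.5  69.6]
76 93 [618.3  29.   82. ]
88 60 [618.2  32.4  91.9]
100 43 [614.   63.7 107.6]
112 20 [613.4  61.  113.6]
```

The board stands upright and central in the pocket, with its top at about 114. Continuing to the handle.

Call:
{"method": "send_rows", "body": {
  "steps": [
    {"dx": -3.4, "dy": -2.4, "dz": 0, "yaw": 0, "gripper": 0.6},
    {"dx": -6.7, "dy": -4.8, "dz": 1, "yaw": 0, "gripper": 0.6},
    {"dx": -6.7, "dy": -4.8, "dz": 3, "yaw": 0, "gripper": 0.6},
    {"dx": -6.7, "dy": -4.8, "dz": 5, "yaw": 0, "gripper": 0.6},
    {"dx": -6.7, "dy": -4.8, "dz": 6, "yaw": 0, "gripper": 0.6}
  ]
}}

```text
clock: 11.95
tcp_pos: [0.4553, -0.3109, 0.1417]
orientation: [-2.026, -2.4, -0.0]
contact_force: [-0.2, 0.3, 0.2]
grip_width: 0.0512
gripper_force: 0.0
```

```bash
python3 go.py 455 -313 95 99.7; python3 - <<'E'
from h import *
for n in('scene','top'):
    s=grab(n);W=cloud(s)
    m=(W[...,0]>.42)&(W[...,0]<.49)&(W[...,1]>-.39)&(W[...,1]<-.24)&(W[...,2]>.075)&(W[...,2]<.1)
    Q=W[m]; print(n,len(Q))
    for y in range(-390,-240,15):
        q=Q[(Q[:,1]*1000>=y)&(Q[:,1]*1000<y+15)]
        if len(q)>2: print(y,len(q),np.round(np.percentile(q[:,0]*1000,[5,50,95]),1),round(np.median(q[:,2])*1000,1))
E
```

```text
t 11.95 tcp [ 455.3 -310.9  141.7] head 99.67 tilt -1.0 w 51.2 gf 0.0 F [-0.2  0.3  0.2] j [ 0.9   0.44 -0.52  1.91  0.28  0.87  0.4 ]
dx dy dz [-0.2  -0.06  4.67] yaw -0.0
scene 239
-375 33 [461.4 471.  485.8] 91.0
-360 30 [456.9 463.9 487.6] 91.4
-345 18 [455.  459.5 463.9] 89.8
-330 18 [451.1 458.  460.9] 92.1
-315 23 [448.9 454.3 459.2] 91.1
-300 20 [446.3 451.9 454.6] 91.6
-285 19 [444.8 450.  451.9] 90.8
-270 66 [441.7 460.2 484.8] 90.1
-255 12 [472.4 483.1 488.8] 89.5
top 193
-330 24 [447.9 454.2 458.1] 93.5
-315 26 [444.8 450.3 455.5] 93.6
-300 27 [442.3 447.6 453. ] 92.2
-285 23 [439.7 445.1 450.4] 93.5
-270 82 [439.9 461.2 485.4] 92.3
-255 11 [481.3 488.  488.1] 93.1
```

Call:
{"method": "send_rows", "body": {
  "steps": [
    {"dx": -0.2, "dy": -0.25, "dz": 0, "yaw": 0, "gripper": 0.5},
    {"dx": -0.2, "dy": -0.25, "dz": 1.5, "yaw": 0, "gripper": 0.5},
    {"dx": -0.2, "dy": -0.25, "dz": 3, "yaw": 0, "gripper": 0.5},
    {"dx": -0.2, "dy": -0.25, "dz": 4, "yaw": 0, "gripper": 0.5},
    {"dx": -0.2, "dy": -0.25, "dz": 4.7, "yaw": 0, "gripper": 0.5}
  ]
}}

```text
clock: 12.68
tcp_pos: [0.453, -0.3132, 0.0939]
orientation: [-2.025, -2.4, -0.0]
contact_force: [0.3, 0.7, 0.6]
grip_width: 0.0427
gripper_force: 0.0
```

```bash
python3 go.py 453 -313 95 99.7
```

```text
t 12.68 tcp [ 453.  -313.2   93.9] head 99.68 tilt -1.0 w 42.7 gf 0.0 F [0.3 0.7 0.6] j [ 0.88  0.5  -0.49  1.94  0.33  0.78  0.37]
dx dy dz [ 0.02  0.01 -0.11] yaw -0.0
```

Call:
{"method": "send_rows", "body": {
  "steps": [
    {"dx": 0, "dy": 0, "dz": 0, "yaw": 0, "gripper": 0.3},
    {"dx": 0, "dy": 0, "dz": 0, "yaw": 0, "gripper": 0.2},
    {"dx": 0, "dy": 0, "dz": 0, "yaw": 0, "gripper": 0},
    {"dx": 0, "dy": 0, "dz": 0, "yaw": 0, "gripper": 0},
    {"dx": 0, "dy": 0, "dz": 0, "yaw": 0, "gripper": 0}
  ],
  "force": 30
}}

```text
clock: 13.3
tcp_pos: [0.4514, -0.314, 0.0952]
orientation: [-2.026, -2.398, 0.004]
contact_force: [-5.4, 0.3, 4.3]
grip_width: 0.0075
gripper_force: 26.0
```

```bash
python3 go.py 453 -313 95 99.7
```

```text
t 13.3 tcp [ 451.4 -314.    95.2] head 99.61 tilt -1.0 w 7.5 gf 26.0 F [-5.4  0.3  4.3] j [ 0.88  0.5  -0.49  1.95  0.33  0.78  0.37]
dx dy dz [0.07 0.18 0.02] yaw -0.1
```

Call:
{"method": "send_rows", "body": {
  "steps": [
    {"dx": 0, "dy": -0.1, "dz": -0.8, "yaw": 0, "gripper": 0},
    {"dx": 0, "dy": -0.1, "dz": -1.6, "yaw": 0, "gripper": 0},
    {"dx": 0, "dy": 0, "dz": -2.3, "yaw": 0, "gripper": 0},
    {"dx": 0, "dy": 0.1, "dz": -3.1, "yaw": 0, "gripper": 0},
    {"dx": 0, "dy": 0.23, "dz": -3.84, "yaw": 0, "gripper": 0}
  ],
  "force": 40
}}

```text
clock: 13.92
tcp_pos: [0.4557, -0.3131, 0.134]
orientation: [2.026, 2.401, 0.0]
contact_force: [0.7, -0.0, 0.5]
grip_width: 0.0002
gripper_force: 0.0
```

```bash
python3 go.py 462.6 -312 132.8 99.7; cat > lid.py <<'E'
from h import *
for n in('scene','top'):
    s=grab(n);W=cloud(s)
    # case frame
    a=np.radians(9.7);ex=np.array([np.cos(a),np.sin(a)]);ey=np.array([-np.sin(a),np.cos(a)])
    D=W[...,:2]-np.array([.645,-.2805]); X=D@ex;Y=D@ey;Z=W[...,2]
    m=(abs(Y)<.095)&(X<-.02)&(X>-.14)&(Z>.07)&(Z<.30)
    # points near a lid plane through hinge: robust angle
    th=np.degrees(np.arctan2(Z[m]-.0915,-X[m])); h,e=np.histogram(th,np.arange(-5,70,1.0)); i=h.argmax()
    print(n,m.sum(),'lid angle ~',e[i]+.5,h[max(0,i-2):i+3])
W=cloud(load('scene'));s=load('scene')
hsv=cv2.cvtColor(s['color'],cv2.COLOR_RGB2HSV).astype(int)
m=(hsv[...,0]>45)&(hsv[...,0]<95)&(hsv[...,1]>40)&(abs(W[...,0]-.61)<.09)&(abs(W[...,1]-.03)<.08)&(W[...,2]>.05)
Q=W[m];print('board',len(Q),np.round(np.percentile(Q,[2,50,98],axis=0)*1000).tolist())
E
python3 lid.py
```

```text
t 13.93 tcp [ 455.7 -313.1  134. ] head 99.67 tilt -1.0 w 0.2 gf 0.0 F [ 0.7 -0.   0.5] j [ 0.9   0.45 -0.52  1.91  0.29  0.85  0.4 ]
dx dy dz [-0.01  0.7   0.12] yaw -0.0
scene 2156 lid angle ~ -1.5 [141 312 553 522 233]
top 3059 lid angle ~ -0.5 [183 419 694 693 421]
board 401 [[611.0, -18.0, 51.0], [618.0, 31.0, 75.0], [625.0, 77.0, 115.0]]
```

The grip slipped off: the width was 7.5 on a 12 mm bar, so it was pinched above its axis. The lid is shut and the board still stands. I'll reopen, go about 10 mm deeper and grip again.

Call:
{"method": "send_rows", "body": {
  "steps": [
    {"dx": 0, "dy": -0.45, "dz": 0, "yaw": 0, "gripper": 0.5},
    {"dx": 0, "dy": -0.45, "dz": 0, "yaw": 0, "gripper": 0.5},
    {"dx": 0, "dy": -0.45, "dz": 2, "yaw": 0, "gripper": 0.5},
    {"dx": 0, "dy": -0.45, "dz": 4, "yaw": 0, "gripper": 0.5},
    {"dx": 0, "dy": -0.45, "dz": 4.9, "yaw": 0, "gripper": 0.5}
  ]
}}

```text
clock: 14.65
tcp_pos: [0.4503, -0.3136, 0.0832]
orientation: [-2.025, -2.399, 0.0]
contact_force: [0.6, -0.2, 0.3]
grip_width: 0.0425
gripper_force: 0.0
```

```bash
python3 go.py 451 -313.5 85 99.7
```

```text
t 14.65 tcp [ 450.3 -313.6   83.2] head 99.66 tilt -1.0 w 42.5 gf 0.0 F [ 0.6 -0.2  0.3] j [ 0.88  0.51 -0.49  1.95  0.34  0.76  0.36]
dx dy dz [-0.    0.07 -0.18] yaw -0.0
```

Call:
{"method": "send_rows", "body": {
  "steps": [
    {"dx": 0, "dy": 0, "dz": 0, "yaw": 0, "gripper": 0.4},
    {"dx": 0, "dy": 0, "dz": 0, "yaw": 0, "gripper": 0.25},
    {"dx": 0, "dy": 0, "dz": 0, "yaw": 0, "gripper": 0.15},
    {"dx": 0, "dy": 0, "dz": 0, "yaw": 0, "gripper": 0.1}
  ],
  "force": 30
}}

```text
clock: 15.15
tcp_pos: [0.4512, -0.3142, 0.0851]
orientation: [2.026, 2.4, -0.001]
contact_force: [-1.3, -0.3, 5.1]
grip_width: 0.0105
gripper_force: 29.3
```

Call:
{"method": "send_rows", "body": {
  "steps": [
    {"dx": 0, "dy": 0, "dz": 0, "yaw": 0, "gripper": 0.05},
    {"dx": 0, "dy": 0, "dz": 0, "yaw": 0, "gripper": 0},
    {"dx": 0, "dy": 0, "dz": 0, "yaw": 0, "gripper": 0},
    {"dx": 0, "dy": 0, "dz": 0, "yaw": 0, "gripper": 0}
  ]
}}

```text
clock: 15.65
tcp_pos: [0.4512, -0.3142, 0.0851]
orientation: [2.026, 2.4, -0.001]
contact_force: [-2.4, 0.4, 7.0]
grip_width: 0.0107
gripper_force: 29.5
```

```bash
python3 go.py 451 -313.5 85 99.7
```

```text
t 15.65 tcp [ 451.2 -314.2   85.1] head 99.66 tilt -1.0 w 10.7 gf 29.5 F [-2.4  0.4  7. ] j [ 0.88  0.51 -0.49  1.95  0.34  0.76  0.36]
dx dy dz [ 0.07 -0.01  0.01] yaw -0.0
```

The width now reads 10.7, so the bar is gripped properly. Lifting along the arc.

Call:
{"method": "send_rows", "body": {
  "steps": [
    {"dx": 0, "dy": 0, "dz": -0.4, "yaw": 0, "gripper": 0},
    {"dx": 0, "dy": 0, "dz": -1, "yaw": 0, "gripper": 0},
    {"dx": 0, "dy": 0.05, "dz": -1.6, "yaw": 0, "gripper": 0},
    {"dx": 0, "dy": 0.1, "dz": -2.2, "yaw": 0, "gripper": 0},
    {"dx": 0, "dy": 0.2, "dz": -2.8, "yaw": 0, "gripper": 0}
  ],
  "force": 40
}}

```text
clock: 16.27
tcp_pos: [0.4529, -0.3138, 0.1128]
orientation: [2.026, 2.401, -0.001]
contact_force: [0.8, -3.0, -4.0]
grip_width: 0.0103
gripper_force: 39.2
```

```bash
python3 go.py 462.6 -312 132.8 99.7; python3 lid.py
```

```text
t 16.27 tcp [ 452.9 -313.8  112.8] head 99.66 tilt -1.0 w 10.3 gf 39.2 F [ 0.8 -3.  -4. ] j [ 0.89  0.47 -0.51  1.93  0.31  0.81  0.39]
dx dy dz [ 0.02  0.98 -2.  ] yaw -0.0
scene 2399 lid angle ~ 6.5 [164 326 579 579 285]
top 3107 lid angle ~ 8.5 [356 679 788 463 217]
board 428 [[609.0, -18.0, 51.0], [618.0, 32.0, 76.0], [624.0, 77.0, 114.0]]
```

Call:
{"method": "send_rows", "body": {
  "steps": [
    {"dx": 0, "dy": 0.2, "dz": -1.3, "yaw": 0, "gripper": 0},
    {"dx": 0, "dy": 0.6, "dz": -2.8, "yaw": 0, "gripper": 0},
    {"dx": 0, "dy": 1.2, "dz": -4.5, "yaw": 0, "gripper": 0},
    {"dx": 0, "dy": 1.9, "dz": -6, "yaw": 0, "gripper": 0},
    {"dx": 0, "dy": 2.6, "dz": -7.3, "yaw": 0, "gripper": 0}
  ],
  "force": 45
}}

```text
clock: 17.0
tcp_pos: [0.4771, -0.3096, 0.1863]
orientation: [-2.026, -2.398, 0.004]
contact_force: [-4.2, -3.0, -0.7]
grip_width: 0.0103
gripper_force: 43.8
```

```bash
python3 go.py 508 -304.5 225 99.7; python3 lid.py
```

```text
t 17.0 tcp [ 477.1 -309.6  186.3] head 99.61 tilt -1.0 w 10.3 gf 43.8 F [-4.2 -3.  -0.7] j [ 0.89  0.41 -0.54  1.83  0.25  0.97  0.41]
dx dy dz [-0.01  3.12 -3.88] yaw -0.1
scene 3212 lid angle ~ 29.5 [269 615 802 588 227]
top 3075 lid angle ~ 31.5 [330 787 852 392 140]
board 423 [[610.0, -18.0, 51.0], [618.0, 31.0, 75.0], [624.0, 77.0, 114.0]]
```

Call:
{"method": "send_rows", "body": {
  "steps": [
    {"dx": 0, "dy": 0.6, "dz": -0.9, "yaw": 0, "gripper": 0},
    {"dx": 0, "dy": 1.3, "dz": -1.8, "yaw": 0, "gripper": 0},
    {"dx": 0, "dy": 2, "dz": -2.7, "yaw": 0, "gripper": 0},
    {"dx": 0, "dy": 2.6, "dz": -3.3, "yaw": 0, "gripper": 0},
    {"dx": 0, "dy": 3.05, "dz": -3.8, "yaw": 0, "gripper": 0}
  ]
}}

```text
clock: 17.73
tcp_pos: [0.5043, -0.305, 0.2244]
orientation: [-2.024, -2.393, 0.011]
contact_force: [-14.5, -3.1, 9.6]
grip_width: 0.0099
gripper_force: 44.0
```

Call:
{"method": "send_rows", "body": {
  "steps": [
    {"dx": 0, "dy": 0, "dz": 0, "yaw": 0, "gripper": 0},
    {"dx": 0, "dy": 0, "dz": 0, "yaw": 0, "gripper": 0},
    {"dx": 0, "dy": 0, "dz": 0, "yaw": 0, "gripper": 0},
    {"dx": 0, "dy": 0, "dz": 0, "yaw": 0, "gripper": 0}
  ]
}}

```text
clock: 18.23
tcp_pos: [0.5044, -0.305, 0.2247]
orientation: [-2.025, -2.394, 0.01]
contact_force: [-16.2, -2.9, 11.5]
grip_width: 0.0103
gripper_force: 44.1
```

```bash
python3 go.py 508 -304.5 224.5 99.7; python3 lid.py
```

```text
t 18.23 tcp [ 504.4 -305.   224.7] head 99.54 tilt -1.0 w 10.3 gf 44.1 F [-16.2  -2.9  11.5] j [ 0.86  0.4  -0.55  1.74  0.24  1.07  0.4 ]
dx dy dz [-0.01  0.37  0.01] yaw -0.2
scene 3417 lid angle ~ 43.5 [323 688 871 620 193]
top 2393 lid angle ~ 44.5 [145 656 782 353 157]
board 449 [[611.0, -18.0, 51.0], [618.0, 31.0, 78.0], [624.0, 77.0, 115.0]]
```

Call:
{"method": "send_rows", "body": {
  "steps": [
    {"dx": 0, "dy": -0.1, "dz": -0.1, "yaw": 0, "gripper": 0},
    {"dx": 0, "dy": -0.2, "dz": -0.2, "yaw": 0, "gripper": 0},
    {"dx": 0, "dy": -0.25, "dz": -0.25, "yaw": 0, "gripper": 0},
    {"dx": 0, "dy": -0.25, "dz": -0.25, "yaw": 0, "gripper": 0},
    {"dx": 0, "dy": -0.25, "dz": -0.25, "yaw": 0, "gripper": 0}
  ]
}}

```text
clock: 18.95
tcp_pos: [0.5056, -0.3047, 0.2263]
orientation: [-2.026, -2.4, 0.002]
contact_force: [-4.9, -3.1, 1.0]
grip_width: 0.0099
gripper_force: 44.2
```

```bash
python3 go.py 508 -304.5 224.5 99.7; python3 lid.py
```

```text
t 18.95 tcp [ 505.6 -304.7  226.3] head 99.65 tilt -1.0 w 9.9 gf 44.2 F [-4.9 -3.1  1. ] j [ 0.86  0.4  -0.55  1.74  0.24  1.07  0.4 ]
dx dy dz [-0.02  0.24  0.18] yaw -0.1
scene 3436 lid angle ~ 43.5 [196 458 857 848 370]
top 2397 lid angle ~ 44.5 [ 51 312 840 597 251]
board 414 [[610.0, -18.0, 51.0], [618.0, 32.0, 75.0], [624.0, 77.0, 114.0]]
```

```bash
python3 go.py; python3 -c "
from bench import workorder; print(workorder.hand_in())"
```

```text
t 19.05 tcp [ 505.6 -304.8  226.2] head 99.64 tilt -1.0 w 9.9 gf 44.2 F [-4.8 -3.4  1.8] j [ 0.86  0.4  -0.55  1.74  0.24  1.07  0.4 ]
the job is handed in; nothing more can be done
None
```

I handed in the job with the tall board standing upright and released in the pocket and the gripper holding the lid at about 45° (by my measurements; no verdict came back); the first grip on the lid handle slipped off and I had to grip again deeper.

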